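Stop the paint extractor and take its filter panel off for cleaning

ROBOT

A 6-joint arm with a two-finger parallel gripper is mounted at the origin on the work surface. World frame = base frame: x ahead of the robot, y to its left, z up, the work surface at z = 0. Lengths are in m, angles in rad, forces in N, time in s.
With the tool pointing down it reaches from about 0.35 to 0.775 m from the base axis. Payload 5.5 kg.
Tool frame: the origin (TCP) lies midway between the tips of the shut fingers; the grasp point (between the pads) lies grip_point_offset behind it (grip_point_offset is the distance from the TCP to the grasp point, in m); z points along the fingers, y is the direction in which the jaws open and shut (so a half turn about z gives the same grasp; the last joint's range is limited). The gripper opens to 85 mm and grips with 20 to 120 N. Pads are 22 mm wide; open, the fingers measure 114 mm over their backs; the gripper's body (76 mm by 85 mm) begins 54 mm behind the grasp point. The pads swing forward as they close: fully open they stand 13 mm farther back than shut.
Start: joints at [1.073, 0.313, 0.046, 1.304, 0, 1.431], TCP at [0.201, 0.539, 0.231] pointing down, gripper open.
Joint ranges: [-2.76, 2.76], [-0.86, 1.69], [-1.03, 1.26], [-2.2, 2.34], [-1.47, 1.5], [-3.14, 3.14]. Speed limits (rad/s): [2.57, 2.57, 3.14, 3.14, 3.14, 3.14].

INTERFACE

Orientations are given as a unit quaternion [w, x, y, z].
In Python, from workcell import * gives the robot as it stands.
- The arm moves only by the tool send_rows, never from a script. Its argument "series" is one flat list of numbers, 7 for each row, row after row: the shift along the tool's x, y, z in cm, then the turn, a rotation vector about the tool's x, y, z in degrees, then the opening, from 0 (shut) to 1 (fully open). A call has 1 to 10 rows; each row is the pose to reach, as a shift and turn from the pose commanded when the call began, along the tool's axes at that moment; what a row does not reach only later rows make up. A row lasts 1/12 s, in which the tool goes at most 41.7 mm and 7.16 degrees, less where a joint would pass 70% of its speed; a pose out of reach is approached as far as the arm can. A call with a gripper value outside its range is refused whole. The fingers move at their own pace and stop on an object; "newtons" is the grip in N (left out, the last holds). Time passes only in rows, so rows that repeat a pose let the fingers close. It gives the time, the measured TCP pose, the force and the opening at its end, in the units of the state.
- get_state(): the state, without advancing time (a new reading comes with each control period).
- read_camera(name): name is "side" or "top"; returns the picture (400x640x3 uint8, blue, green, red); there is no depth.
- camera_info(name): a dict with "K" (3x3 intrinsics, pixels), "D" ([k1, k2, p1, p2, k3] as OpenCV has them; the pictures are not rectified), "xyz" and "attitude" of the camera in the world. Camera axes: x right, y down, z forward; pixel columns grow to the right and rows downward; lengths in m; the calibration is good to about 2 mm. A picture is of the moment at which its call begins. camera_info takes no time and is no camera call.
- hand_in(): hands the job in, once; it reports no verdict.
Trained networks look in the newest picture that a camera, given by its name, has taken for a name from the list of things; names that differ only in an ending like _2 or _b are one class to them, and where a whole thing is asked for, a point or a joint stands for the part that bears it (a point fixed in the world has none). Each returns a list of dicts, best first, with "p" (0 to 1); they miss things now and then, are a little off and sometimes report something else, mostly with a low value. They report only what shows in the picture. A call takes as long as a camera call.
- silhouettes(camera, label): "pixels" (400x640 bool, what is visible of it) and "box" ([left, top, width, height] in pixels, round what is visible of it).
The state is a dict: "clock": time; "joint_pos": joint angles; "qvel": joint speeds; "tau": joint torques, N m; "tcp_pos": TCP position; "orientation": TCP orientation; "wrist_force": force on the tool from outside, world axes, zero at the start; "ft_torque": the same for the moment, N m; "finger_gap": finger opening in m.
Only numpy, scipy, OpenCV 4.12 (cv2) and the standard library are available. Lean on these libraries where they do the work, as an engineer would, in place of code of your own. Each camera call takes 0.05 s, during which the arm holds its last target. There are 200 camera calls.

TASK

Switch the bench extractor off: press the red selector knob down against its spring just until you feel it stop, without forcing it, keep it down while you turn it anticlockwise from the two-dot mark past the one-dot mark to the white ring, and let it spring all the way up again there. Only then take the dirty filter panel off by its orange tab: swing the panel's lower end up, lift its lip off the ledge and draw it out from under the cap, without jerking it loose. Lay the panel down gently in the middle of the newspaper, tab upwards, let go, and leave the other things on the table where they are.

Things in the scene. Friction and masses are not known exactly. Their poses are not given: they have to be found in the camera images.
- switch: Starter box fixed on the table, grey, yellow top, 124 x 124 x 68 mm; origin at the centre of its underside, z up. The knob stands in the middle of its top. Marks around it, 47 mm from the axis, in the box's own x-y directions (anticlockwise from above, from its +x): two black dots (fast) at -45 degrees, one black dot (slow) at 0, a white ring with black rim (off) at +45 degrees.
- selector (a joint): Turn of the knob, rad, anticlockwise from above: about 0 at the two dots (start), 0.785 at the one dot, 1.571 at the white ring; stops 0.14 beyond. When up, a lug in a notch locks it at each mark (play 0.08). Pressed far enough it turns freely and stays where left; let go between marks it stays down; within 0.12 of a notch, the one-dot notch too, it jumps up unless held down.
- selector_press (a joint): How far the knob is pressed down, m: 0 fully up. The depth differs from switch to switch and can only be felt: it comes free to turn after 5 to 12 mm and meets a firm rubber stop (10 N per mm) 2 mm below that. Spring: 6 N to start it moving, then 0.7 N more per mm (15.8 N at 14 mm), so a push of 18 N always stands on the stop.
- selector_grip (a point): Centre of the top of the red grip bar, on the knob's axis, 118 mm above the table when up. The bar is 50 mm long, 14 wide, 27 high and runs along this point's x, which points at the mark chosen (white line at that end). Under the bar is a round skirt, radius 30 mm, 6 thick, its top 27 mm below this point; fingers that straddle the bar can stand on it to press.
- selector_base: Black collar under the knob, radius 21 mm, 3 mm high, fixed in the top of the starter box; origin at the centre of its underside. Inside it are the knob's lock (lug 24 mm from the axis) and stop, which bear 20 N beyond the spring: push down with no more than about 28 N and do not twist (over 0.4 Nm) while the knob is locked.
- extractor: Bench extractor fixed on the table: grey steel box 245 (x) x 190 (y) x 186 mm high, origin at the centre of its underside, z up, front towards its -x. Its face slopes 30 degrees, low (62 mm) in front, rising towards +x; the filter panel lies on it between side walls 174 mm apart that stand 26 mm above the face.
- ledge (a point): Middle of the ledge, a straight edge along the extractor's y at the upper end of its sloping face, at (40, 0, 150) mm in the extractor's frame; axes as the extractor's. Behind it (+x) is a trough 72 mm long, over 100 mm deep. A cap covers the trough: front edge 12 mm behind the ledge, underside 26 mm above it.
- filter: Filter panel, loose, 0.24 to 0.39 kg: aluminium frame 195 (x) x 160 (y) x 8 mm, grey-white pleats, hung on the sloping face. Origin at the centre of its underside; x up the slope, z out of its face. Balance point about 5 mm from the origin. Its head, the 25 mm beyond the lip, is tucked under the cap with 4 mm of room: see filter_lip.
- filter_tab (a point): Centre of the orange pull tab: an upright flat tab 10 mm thick (panel x), 60 long (panel y), from 8 to 42 mm above the panel's underside; this point is at panel (-52.5, 0, 25) mm, towards the lower end. Axes as the panel's. Grip it across its 10 mm.
- filter_lip (a point): Lower front edge of the lip, at panel (68.5, 0, -10) mm, axes as the panel's. The lip, 4 mm thick, 10 deep, 150 long in y, hooks behind the ledge. It can clear the ledge only once the panel is swung up about the ledge to within 12 degrees of level; level, it needs 10 mm of rise and has 18 mm below the cap, then 30 mm of draw to the extractor's -x clears the cap.
- newspaper: Folded newspaper fixed on the table, 280 (x) x 300 (y) x 2 mm; origin at the centre of its underside. It lies on one side of the extractor, the starter box on the other. The panel laid on it rests on its lip and lower edge, about 4 degrees off level.
- tape: Leave alone: the roll of masking tape, 100 mm across, 25 mm high, lying flat; origin at the centre of its underside
- brush_jar: Leave alone: the glass jar with brushes, 74 mm across, 85 mm high, brushes to 225 mm; origin at the centre of its underside
- paint_pot: Leave alone: the white paint pot with a peach lid, 82 mm across, 81 mm high; origin at the centre of its underside
- bottle: Leave alone: the amber bottle, 62 mm across, 170 mm high; origin at the centre of its underside
- tube_blue: Leave alone: the blue paint tube lying down, 105 x 36 x 20 mm; origin at the centre of its underside
- tube_green: Leave alone: the green paint tube lying down, 105 x 36 x 20 mm; origin at the centre of its underside
- palette: Leave alone: the white plate with dried paint dabs, 170 mm across, 17 mm high; origin at the centre of its underside
- sponge: Leave alone: the yellow sponge block, 100 x 65 x 35 mm; origin at the centre of its underside

How it is judged:
By the outcome, as a careful person would: the job done as asked, in the order asked, and still so for the second after the job is handed in, with the robot touching nothing.
It also fails if it takes over 64 s, if anything falls off the work surface, if the arm or the gripper's body presses on something with over 40 N, if the wrist force passes 120 N, or if a joint passes its speed limit or range.

## Working session

There is one attempt and no reset: what is moved stays moved. The work goes in short steps, Python scripts to look and compute and a tool call to move; the robot and the scene stay as the last step left them, time stands still between calls to the robot, and variables do not carry over. Pictures are saved under pics/ and viewed, about 8 in all and at most 12, crops included, and the job is handed in when it is done.

Besides the shell and the picture viewer there is one more tool, called after "Emit:" as name(argument=value, ...) on one line, values as JSON. send_rows: Moves the arm, as the interface text tells. Its arguments: {"type":"object","properties":{"series":{"type":"array"},"newtons":{"type":"number"}},"required":["series"]}

```bash
ls; mkdir -p pics; python3 - <<'E'
from workcell import *
import cv2
print(get_state())
for c in("side","top"):
    print(camera_info(c)); cv2.imwrite(f"pics/{c}0.png",read_camera(c))
E
```

```text
pics
{'clock': 0.0, 'joint_pos': array([ 1.07343234e+00,  3.14023136e-01,  4.49714187e-02,  1.30362390e+00,
       -3.68792927e-05,  1.43116227e+00]), 'qvel': array([ 0.0006531 ,  0.0002297 , -0.001196  , -0.00209482, -0.00067218,
        0.0013211 ]), 'tau': array([-1.40266457e-04, -4.80628538e+01,  2.98532510e+01,  1.94212329e-02,
       -3.89715115e-04,  6.00026823e-06]), 'tcp_pos': array([0.20111958, 0.53811747, 0.23039287]), 'orientation': array([-2.76728971e-04,  1.77912665e-01,  9.84045832e-01, -8.98159499e-04]), 'wrist_force': array([-0.75844121, -0.12592882, -0.32526345]), 'ft_torque': array([ 0.00599487, -0.00703917, -0.01849712]), 'finger_gap': 0.08536877351990199}
{'K': array([[382.21557356,   0.        , 324.09297925],
       [  0.        , 382.21557356, 204.89773887],
       [  0.        ,   0.        ,   1.        ]]), 'D': array([-0.04040247,  0.        ,  0.        ,  0.        ,  0.        ]), 'xyz': array([ 0.50448574, -0.7693645 ,  1.09029974]), 'attitude': array([-0.33823518,  0.94052409, -0.03089196,  0.007555  ])}
{'K': array([[410.59541974,   0.        , 317.08225045],
       [  0.        , 410.59541974, 190.34542684],
       [  0.        ,   0.        ,   1.        ]]), 'D': array([-0.05685336,  0.        ,  0.        ,  0.        ,  0.        ]), 'xyz': array([0.32692361, 0.0401477 , 1.40704448]), 'attitude': array([ 0.05446428, -0.69913072,  0.71037695, -0.06012039])}
```

View pics/side0.png

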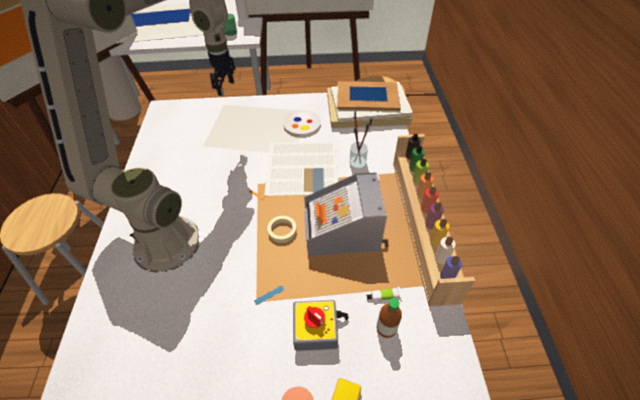

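View pics/top0.png

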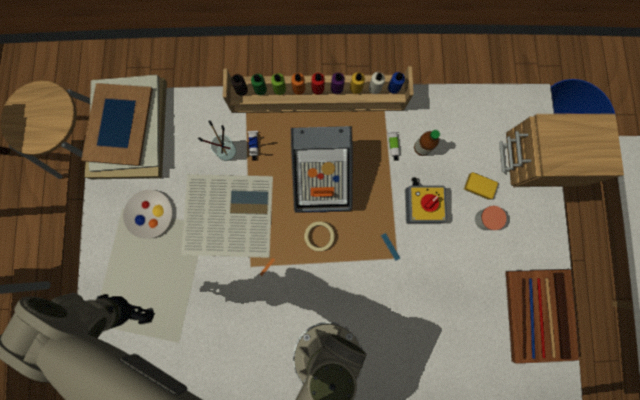

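The side view shows the extractor at (345,215), the switch at (315,325) and the newspaper at (302,168). In the top view they are at (322,168), (428,204) and (228,216), with the tape at (320,236) and the palette at (149,214).

```bash
cat > h.py <<'E'
from workcell import *
import numpy as np, cv2
from scipy.optimize import minimize
from scipy.spatial.transform import Rotation as R
def q2R(q): return R.from_quat([q[1],q[2],q[3],q[0]])
CI={c:camera_info(c) for c in("side","top")}
def proj(c,P):
    i=CI[c]; P=np.atleast_2d(P).astype(float)
    Rw=q2R(i["attitude"]).inv()
    return cv2.projectPoints(Rw.apply(P-i["xyz"]),np.zeros(3),np.zeros(3),i["K"],i["D"])[0][:,0]
def unproj(c,uv,z):
    i=CI[c]; n=cv2.undistortPoints(np.float64(uv).reshape(-1,1,2),i["K"],i["D"])[:,0]
    d=q2R(i["attitude"]).apply(np.c_[n,np.ones(len(n))])
    return i["xyz"]+d*((z-i["xyz"][2])/d[:,2])[:,None]
def box(lx,ly,z0,z1):
    return np.array([[sx*lx/2,sy*ly/2,z] for sx in(-1,1) for sy in(-1,1) for z in(z0,z1)])
def place(pts,x,y,yaw): return R.from_euler('z',yaw).apply(pts)+[x,y,0]
def hullmask(c,P):
    m=np.zeros((1600,2560),np.uint8); h=cv2.convexHull(np.float32(proj(c,P)*4+1.5))
    cv2.fillConvexPoly(m,np.int32(h),1); return cv2.resize(m.astype(np.float32),(640,400),interpolation=cv2.INTER_AREA)
def fit(pts,masks,x0):
    def f(p):
        s=0
        for c,m in masks.items():
            k=hullmask(c,place(pts,*p)); s-=np.minimum(k,m).sum()/np.maximum(k,m).sum()
        return s/len(masks)
    sx=np.array([x0]+[np.add(x0,d) for d in([.02,0,0],[0,.02,0],[0,0,.15])])
    r=minimize(f,x0,method='Nelder-Mead',options=dict(initial_simplex=sx,xatol=2e-4,fatol=1e-4)); return r.x,-r.fun
EXT=np.array([[x,y,z] for y in(-.095,.095) for x,z in((-.1225,0),(.1225,0),(-.1225,.085),(.06,.186),(.1225,.186))])
E
cat > m.py <<'E'
from h import *
for c in CI: read_camera(c)
M={}
for n in "switch extractor newspaper filter selector_grip tape brush_jar palette".split():
    for c in CI:
        d=silhouettes(c,n)
        if d:
            M[n,c]=d[0]["pixels"]; u=np.argwhere(M[n,c]).mean(0)[::-1]
            print(n,c,len(d),round(d[0]["p"],2),d[0]["box"],u.round(1),unproj(c,[u],0)[0].round(3))
np.savez("m.npz",**{a+"-"+b:v for (a,b),v in M.items()})
for n,P in(("switch",box(.124,.124,0,.068)),("extractor",EXT),("newspaper",box(.28,.3,0,.002))):
    for cs in(["top"],["side"],["top","side"]):
        ms={c:M[n,c].astype(np.float32) for c in cs if (n,c) in M}
        u=np.argwhere(M[n,"top"]).mean(0)[::-1]; g=unproj("top",[u],.03)[0]
        for y in(0.,): print(n,cs,*fit(P,ms,[g[0],g[1],y]))
E
python3 m.py
```

```text
switch side 2 0.97 [294.0, 301.0, 53.6, 47.0] [316.3 324.4] [ 0.502 -0.325  0.   ]
switch top 1 0.86 [404.0, 175.6, 45.0, 48.9] [424.9 203.9] [ 0.504 -0.347  0.   ]
extractor side 2 0.88 [302.0, 172.0, 85.4, 83.8] [351.4 219.7] [0.648 0.054 0.   ]
extractor top 1 0.63 [289.0, 127.2, 62.2, 89.6] [322.7 160.1] [0.664 0.005 0.   ]
newspaper side 2 0.73 [308.1, 179.6, 53.8, 57.1] [335.9 208.4] [0.596 0.11  0.   ]
newspaper top 2 0.7 [422.8, 190.5, 12.1, 17.7] [429.3 202.7] [ 0.508 -0.363  0.   ]
filter side 1 0.94 [310.3, 180.0, 51.6, 57.4] [335.7 208.4] [0.596 0.11  0.   ]
filter top 1 0.61 [293.6, 148.2, 53.8, 57.4] [322.  175.6] [0.609 0.009 0.   ]
selector_grip side 4 0.66 [280.0, 112.2, 37.0, 23.3] [301.9 121.6] [0.485 0.624 0.   ]
selector_grip top 1 0.62 [419.2, 196.8, 19.9, 15.7] [429.3 202.3] [ 0.509 -0.362  0.   ]
tape side 1 0.6 [269.2, 219.9, 28.8, 22.1] [282.1 228.6] [0.399 0.032 0.   ]
tape top 1 0.57 [304.2, 224.5, 34.2, 23.0] [321.1 231. ] [0.416 0.016 0.   ]
brush_jar side 1 0.74 [353.5, 120.6, 17.6, 45.3] [359.4 149.5] [0.721 0.421 0.   ]
brush_jar top 1 0.91 [198.8, 12
[... 181 characters left out ...]
.5 213.5] [0.485 0.616 0.   ]
switch ['top'] [ 0.49697034 -0.33777224 -0.03795562] 0.9350464940071106
switch ['side'] [ 0.5001769  -0.33869644 -0.00773352] 0.9049692749977112
switch ['top', 'side'] [ 0.49855036 -0.3377952  -0.01895522] 0.9112581014633179
extractor ['top'] [0.60341346 0.01045461 0.01574933] 0.4415348470211029
extractor ['side'] [0.60708475 0.01254112 0.01958473] 0.651986837387085
extractor ['top', 'side'] [0.60558761 0.01108311 0.01996554] 0.5424715280532837
newspaper ['top'] [ 0.62705059 -0.44402634  0.28952528] 0.04444657266139984
newspaper ['side'] [ 0.50378535 -0.35398786  0.        ] -0.0
newspaper ['top', 'side'] [ 0.62705059 -0.44402634  0.28952528] 0.02222328633069992
```

```bash
cat > m2.py <<'E'
from h import *
Z=np.load("m.npz")
ms={}
for c in CI:
    m=Z["extractor-"+c].astype(np.uint8)|Z["filter-"+c].astype(np.uint8)
    n,l,s,_=cv2.connectedComponentsWithStats(m); m=(l==1+s[1:,4].argmax()).astype(np.uint8)
    h=cv2.convexHull(cv2.findContours(m,0,1)[0][0]); k=np.zeros((400,640),np.float32); cv2.fillConvexPoly(k,h,1); ms[c]=k
for cs in(["top"],["side"],["top","side"]): 
    e,v=fit(EXT,{c:ms[c] for c in cs},[.605,.011,.02]); print(cs,e.round(4),v)
im=cv2.imread("pics/top0.png"); sd=cv2.imread("pics/side0.png")
def draw(a,c,P,off,s,col):
    for p in proj(c,P): cv2.circle(a,tuple(np.int32((p+.5-off)*s)),2,col,-1)
def crop(c,img,x,y,w,h,s):
    a=cv2.resize(img[y:y+h,x:x+w],None,fx=s,fy=s,interpolation=cv2.INTER_CUBIC)
    o=np.array([x,y])
    draw(a,c,place(EXT,*e),o,s,(255,0,255)); draw(a,c,place(np.array([[-.0773,0,.1112],[.04,0,.15]]),*e),o,s,(255,255,0))
    draw(a,c,place(box(.124,.124,0,.068),.4985,-.338,-.02),o,s,(255,0,0)); draw(a,c,[[.4985,-.338,.118]],o,s,(255,255,0))
    return a
A=crop("top",im,400,170,60,60,5); B=crop("side",sd,285,290,70,60,5); C=crop("top",im,280,115,80,105,5)[:525]; D=crop("side",sd,295,165,100,100,5)
def pad(a,h,w): return cv2.copyMakeBorder(a,0,h-a.shape[0],0,w-a.shape[1],0)
cv2.imwrite("pics/sw.png",np.hstack([pad(A,300,300),pad(B,300,350)]))
cv2.imwrite("pics/ext.png",np.hstack([pad(C,525,400),pad(D[:,:400],525,400)]))
# newspaper by brightness in top
a=cv2.resize(im[165:265,170:285],None,fx=5,fy=5,interpolation=cv2.INTER_CUBIC); cv2.imwrite("pics/np.png",a)
E
python3 m2.py
```

```text
['top'] [0.6042 0.0112 0.0186] 0.9867706894874573
['side'] [0.6082 0.0093 0.02  ] 0.9537119269371033
['top', 'side'] [0.605  0.0111 0.0223] 0.9654718637466431
```

View pics/sw.png

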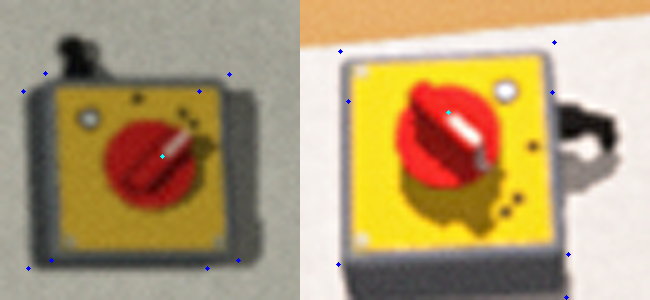

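View pics/ext.png

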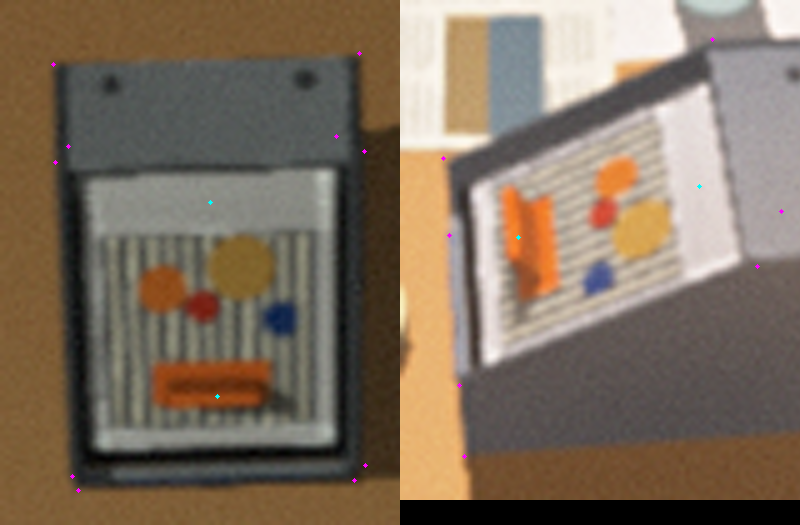

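View pics/np.png

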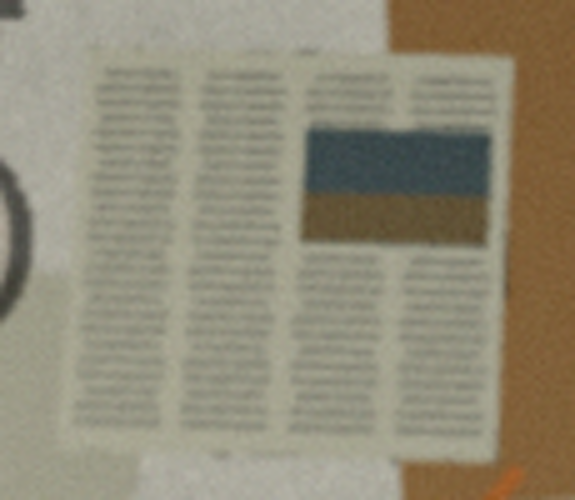

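The switch crop shows the pointer at the two dots, with the white ring at the upper left. From the crops I'm reading the yellow top corners, skirt and bar centres, and the newspaper corners at crop (92,48), (515,58), (497,463) and (62,447). The extractor overlay fits well, and the tab sits at about crop (212,387).

```bash
python3 - <<'E'
from h import *
def U(c,pts,off,z): return unproj(c,(np.array(pts)+.5)/5-.5+np.array(off),z)[:,:2]
def rect(n,P):
    e=[np.linalg.norm(P[i]-P[(i+1)%4]) for i in range(4)]
    d=P[1]-P[0]+P[2]-P[3]; f=P[0]-P[3]+P[1]-P[2]
    print(n,P.mean(0).round(4),np.round(e,3),"yaw from -y edge",np.degrees(np.arctan2(d[0],-d[1])).round(1),"yaw from x edge",np.degrees(np.arctan2(f[1],f[0])).round(1))
T=(400,170);S=(285,290)
rect("yel top",U("top",[(58,88),(220,85),(226,250),(58,250)],T,.068))
rect("yel side",U("side",[(53,68),(245,60),(253,243),(52,252)],S,.068))
rect("outer top",U("top",[(52,82),(222,80),(228,258),(52,262)],T,.068))
rect("news",U("top",[(92,48),(515,58),(497,463),(62,447)],(170,165),.002))
print("skirt",U("top",[(150,165)],T,.091),U("side",[(148,138)],S,.091))
print("bar",U("top",[(159,163)],T,.118),U("side",[(149,125)],S,.118))
b=U("top",[(130,195),(188,133)],T,.118);d=b[1]-b[0];print(d,np.degrees(np.arctan2(d[1],d[0])))
b=U("side",[(112,90),(185,160)],S,.118);d=b[1]-b[0];print(d,np.degrees(np.arctan2(d[1],d[0])))
# refine by colour
Zm=np.load("m.npz")
for c,f in(("top","pics/top0.png"),("side","pics/side0.png")):
    hsv=cv2.cvtColor(cv2.imread(f),cv2.COLOR_BGR2HSV).astype(int)
    red=((hsv[...,0]<6)|(hsv[...,0]>174))&(hsv[...,1]>150)&(hsv[...,2]>70)
    x,y=T if c=="top" else S; m=np.zeros_like(red); m[y:y+60,x:x+65]=1; u=np.argwhere(red&m).mean(0)[::-1]
    print(c,"red",u,unproj(c,[u],.1)[0])
    org=(hsv[...,0]>5)&(hsv[...,0]<16)&(hsv[...,1]>185); 
    m=np.zeros_like(red)
    if c=="top": m[185:200,305:340]=1
    else: m[200:227,312:328]=1
    q=np.argwhere(org&m)[:,::-1]; print("orange",q.min(0),q.max(0),q.mean(0),unproj(c,[q.mean(0)],.111)[0])
for n in("tape","tube_green","bottle","brush_jar","palette"):
    for c in CI:
        k=n+"-"+c
        if k in Zm: u=np.argwhere(Zm[k]).mean(0)[::-1]; print(k,unproj(c,[u],.012)[0].round(3))
print("tab exp",place(np.array([[-.0773,0,.1112]]),.605,.011,.021))
E
```

```text
yel top [ 0.4974 -0.3377] [0.109 0.11  0.112 0.108] yaw from -y edge -0.4 yaw from x edge -2.3
yel side [ 0.4987 -0.3404] [0.11  0.107 0.109 0.107] yaw from -y edge 88.8 yaw from x edge 88.3
outer top [ 0.496  -0.3363] [0.114 0.119 0.117 0.12 ] yaw from -y edge 0.0 yaw from x edge -2.4
news [0.4762 0.3356] [0.297 0.279 0.297 0.277] yaw from -y edge -2.5 yaw from x edge -2.4
skirt [[ 0.49620714 -0.33744001]] [[ 0.49777144 -0.3413748 ]]
bar [[ 0.49392246 -0.33556687]] [[ 0.49883229 -0.3456767 ]]
[ 0.03919806 -0.03978459] -45.42547470049809
[ 0.03710955 -0.04202639] -48.55530548549946
top red [429.57276995 202.65258216] [ 0.4948798  -0.33475864  0.1       ]
orange [311 187] [333 195] [321.65714286 191.43428571] [0.53520052 0.01341649 0.111     ]
side red [313.36162362 316.89667897] [ 0.49560196 -0.34421685  0.1       ]
orange [316 203] [325 222] [320.768 212.344] [0.53622942 0.00731482 0.111     ]
tape-side [0.401 0.023 0.012]
tape-top [0.415 0.016 0.012]
brush_jar-side [0.719 0.408 0.012]
brush_jar-top [0.721 0.361 0.012]
palette-side [0.487 0.607 0.012]
palette-top [0.484 0.611 0.012]
tab exp [[0.52771704 0.00937682 0.1112    ]]
```

```bash
cat >> h.py <<'E'
def down(psi,tilt=0):
    """tool pointing down, jaw axis y at azimuth psi(deg)"""
    p=np.radians(psi); y=[np.cos(p),np.sin(p),0]; z=[0,0,-1]; x=np.cross(y,z)
    return R.from_matrix(np.array([x,y,z]).T)
def rel(pos,Rt,s=None,base=None):
    if base is None:
        s=s or get_state(); base=(np.array(s["tcp_pos"]),q2R(s["orientation"]))
    p0,R0=base
    return np.r_[R0.inv().apply(np.array(pos)-p0)*100,np.degrees((R0.inv()*Rt).as_rotvec())].round(2)
E
python3 - <<'E'
from h import *
print(rel([.42,.1,.25],down(56)),rel([.497,-.339,.16],down(43)))
E
```

```text
[-35.84 -33.43  -1.87   0.    -0.    13.5 ] [-58.42 -71.85   7.13   0.    -0.    26.5 ]
```

Emit:
send_rows(series=[-35.8,-33.4,-1.9,0,0,13.5,1,-35.8,-33.4,-1.9,0,0,13.5,1,-35.8,-33.4,-1.9,0,0,13.5,1,-35.8,-33.4,-1.9,0,0,13.5,1,-35.8,-33.4,-1.9,0,0,13.5,1,-35.8,-33.4,-1.9,0,0,13.5,1,-35.8,-33.4,-1.9,0,0,13.5,1,-35.8,-33.4,-1.9,0,0,13.5,1,-35.8,-33.4,-1.9,0,0,13.5,1,-35.8,-33.4,-1.9,0,0,13.5,1])

```text
clock: 1.83
tcp_pos: [0.3875, 0.1641, 0.2479]
orientation: [0.001, 0.292, 0.956, 0.0]
wrist_force: [0.8, 0.3, -1.7]
finger_gap: 0.0855
```

```bash
python3 - <<'E'
from h import *
s=get_state();print(s["tcp_pos"],s["joint_pos"],s["qvel"].round(2),rel([.497,-.339,.16],down(43)))
E
```

```text
[0.38754031 0.16411574 0.2479418 ] [ 2.09218837e-01  8.08961727e-03 -2.80006471e-01  1.28142798e+00
  1.54693306e-04  8.02370431e-01] [-1.18  0.02  0.07  0.04  0.   -1.17] [-37.19 -35.61   8.79   0.06   0.04  13.01]
```

Emit:
send_rows(series=[-35.5,-33.5,7,0,0,13,1,-35.5,-33.5,7,0,0,13,1,-35.5,-33.5,7,0,0,13,1,-35.5,-33.5,7,0,0,13,1,-35.5,-33.5,7,0,0,13,1,-35.5,-33.5,7,0,0,13,1,-35.5,-33.5,7,0,0,13,1,-35.5,-33.5,7,0,0,13,1,-35.5,-33.5,7,0,0,13,1,-35.5,-33.5,7,0,0,13,1])

```text
clock: 2.67
tcp_pos: [0.4775, -0.2387, 0.1882]
orientation: [0.0, 0.399, 0.917, 0.0]
wrist_force: [0.9, 0.1, 0.5]
finger_gap: 0.0854
```

Emit:
send_rows(series=[0,0,0,0,0,0,1,0,0,0,0,0,0,1,0,0,0,0,0,0,1])

```text
clock: 2.92
tcp_pos: [0.477, -0.2363, 0.188]
orientation: [-0.001, 0.399, 0.917, 0.0]
wrist_force: [0.4, 0.0, -0.1]
finger_gap: 0.0855
```

```bash
python3 - <<'E'
from h import *
s=get_state();print(s["tcp_pos"],s["joint_pos"].round(2),s["qvel"].round(2),rel([.497,-.339,.16],down(43)))
E
```

```text
[ 0.47701498 -0.2362542   0.18797984] [-0.61  0.25 -0.15  1.18  0.    0.21] [ 0.03 -0.02 -0.01  0.    0.   -0.  ] [-8.89 -5.54  2.79  0.   -0.08 -0.04]
```

Emit:
send_rows(series=[-8.9,-5.5,2.8,0,0,0,1,-8.9,-5.5,2.8,0,0,0,1,-8.9,-5.5,2.8,0,0,0,1,-8.9,-5.5,2.8,0,0,0,0.6,-8.9,-5.5,2.8,0,0,0,0.6,-8.9,-5.5,2.8,0,0,0,0.6])

```text
clock: 3.42
tcp_pos: [0.4979, -0.3372, 0.1607]
orientation: [-0.0, 0.398, 0.917, 0.0]
wrist_force: [0.1, 0.7, -0.1]
finger_gap: 0.0519
```

```bash
python3 - <<'E'
from h import *
s=get_state();print(s["tcp_pos"],s["finger_gap"],rel([.497,-.339,.16],down(43)))
A=read_camera("top")[170:235,395:465];B=read_camera("side")[270:350,280:360]
f=lambda a:cv2.resize(a,(400,400),interpolation=cv2.INTER_CUBIC)
cv2.imwrite("pics/sw2.png",np.hstack([f(A),f(B)]))
print(proj("top",[s["tcp_pos"],[.497,-.339,.118]]),proj("side",[s["tcp_pos"],[.497,-.339,.118]]))
E
```

```text
[ 0.49788304 -0.33720567  0.16069525] 0.05189930455275943 [-0.07 -0.19  0.07  0.02 -0.05  0.09]
[[435.7239887  199.07624674]
 [432.40614033 201.2254451 ]] [[313.44483753 304.77751611]
 [313.60016874 312.29012154]]
```

View pics/sw2.png

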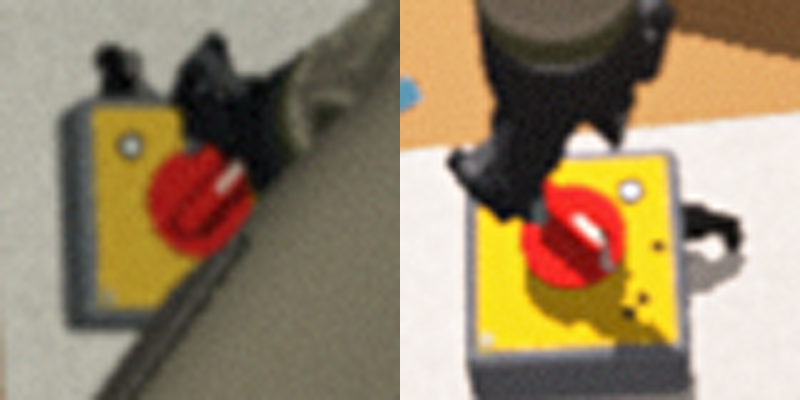

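View 6: the fingers straddle the bar squarely. The bar runs towards the two dots, at crop (595,240), and the finger tips are at (537,215) and (615,140).

Emit:
send_rows(series=[-0.1,-0.2,3,0,0,0,0.6,-0.1,-0.2,5,0,0,0,0.6,-0.1,-0.2,6.5,0,0,0,0.6,-0.1,-0.2,6.5,0,0,0,0.6])

```text
clock: 3.85
tcp_pos: [0.4955, -0.3381, 0.0926]
orientation: [-0.003, 0.398, 0.917, 0.001]
wrist_force: [-1.2, 0.0, -0.5]
finger_gap: 0.0507
```

Emit:
send_rows(series=[0,0,0,0,0,0,0.3,0,0,0,0,0,0,0.3,0,0,0,0,0,0,0.2,0,0,0,0,0,0,0.1,0,0,0,0,0,0,0,0,0,0,0,0,0,0], newtons=20)

```text
clock: 4.35
tcp_pos: [0.4994, -0.3403, 0.0973]
orientation: [0.002, 0.398, 0.917, 0.001]
wrist_force: [3.7, 5.4, 3.0]
finger_gap: 0.0135
```

```bash
python3 - <<'E'
from h import *
s=get_state();print(s)
E
```

```text
{'clock': 4.35, 'joint_pos': array([-0.73287341,  0.43528373, -0.11123198,  1.02100513,  0.00394385,
        0.08594069]), 'qvel': array([ 0.00056475,  0.00023264, -0.00167267,  0.0015665 , -0.00172791,
        0.00109151]), 'tau': array([-4.01409298e+00, -5.06592000e+01,  2.67579353e+01, -2.73751114e-01,
       -1.85883466e+00, -4.34616732e-02]), 'tcp_pos': array([ 0.49939351, -0.34027931,  0.09733341]), 'orientation': array([0.00217959, 0.39806118, 0.91735529, 0.00134909]), 'wrist_force': array([3.71017746, 5.36640888, 2.96010093]), 'ft_torque': array([ 0.98562423, -0.73418997, -0.03105908]), 'finger_gap': 0.013508919751925032}
```

Emit:
send_rows(series=[0,0.1,0,0,0,0,0,0,0.1,0,0,0,0,0,0,0.1,0,0,0,0,0])

```text
clock: 4.6
tcp_pos: [0.4994, -0.3402, 0.0972]
orientation: [0.002, 0.398, 0.917, 0.001]
wrist_force: [3.5, 4.3, 5.1]
finger_gap: 0.0135
```

Emit:
send_rows(series=[0,0.2,0,0,0,0,0,0,0.4,0,0,0,0,0,0,0.4,0,0,0,0,0])

```text
clock: 4.85
tcp_pos: [0.4997, -0.34, 0.0969]
orientation: [0.0, 0.399, 0.917, -0.003]
wrist_force: [-6.5, -3.7, 5.0]
finger_gap: 0.0137
```

Emit:
send_rows(series=[0,-0.23,0,0,0,0,0,0,-0.23,0,0,0,0,0,0,-0.23,0,0,0,0,0])

```text
clock: 5.1
tcp_pos: [0.4996, -0.3401, 0.097]
orientation: [0.001, 0.399, 0.917, -0.001]
wrist_force: [-0.2, 1.2, 5.8]
finger_gap: 0.0137
```

Emit:
send_rows(series=[0,0,0.1,0,0,0,0,0,0,0.3,0,0,0,0,0,0,0.3,0,0,0,0,0,0,0.3,0,0,0,0])

```text
clock: 5.43
tcp_pos: [0.4996, -0.3402, 0.0942]
orientation: [0.001, 0.399, 0.917, -0.001]
wrist_force: [-1.4, 0.3, 6.9]
finger_gap: 0.0133
```

Emit:
send_rows(series=[0,0,0.1,0,0,0,0,0,0,0.3,0,0,0,0,0,0,0.3,0,0,0,0,0,0,0.3,0,0,0,0])

```text
clock: 5.77
tcp_pos: [0.4996, -0.3402, 0.0915]
orientation: [0.001, 0.399, 0.917, -0.001]
wrist_force: [-1.9, 1.6, 8.8]
finger_gap: 0.0137
```

Emit:
send_rows(series=[0,0,0.1,0,0,0,0,0,0,0.2,0,0,0,0,0,0,0.2,0,0,0,0,0,0,0.2,0,0,0,0])

```text
clock: 6.1
tcp_pos: [0.4996, -0.3402, 0.0898]
orientation: [0.001, 0.399, 0.917, -0.001]
wrist_force: [-1.5, 3.1, 9.7]
finger_gap: 0.0134
```

Emit:
send_rows(series=[0,0,0.1,0,0,0,0,0,0,0.2,0,0,0,0,0,0,0.2,0,0,0,0,0,0,0.2,0,0,0,0])

```text
clock: 6.43
tcp_pos: [0.4996, -0.3401, 0.088]
orientation: [0.001, 0.399, 0.917, -0.001]
wrist_force: [-1.6, 2.0, 10.6]
finger_gap: 0.0133
```

Emit:
send_rows(series=[0,0,0.1,0,0,0,0,0,0,0.15,0,0,0,0,0,0,0.15,0,0,0,0])

```text
clock: 6.68
tcp_pos: [0.4996, -0.3402, 0.0866]
orientation: [0.001, 0.399, 0.917, -0.001]
wrist_force: [-3.3, 2.4, 13.1]
finger_gap: 0.0135
```

Emit:
send_rows(series=[0,0,0.1,0,0,0,0,0,0,0.15,0,0,0,0,0,0,0.15,0,0,0,0])

```text
clock: 6.93
tcp_pos: [0.4997, -0.3402, 0.0859]
orientation: [0.002, 0.399, 0.917, -0.001]
wrist_force: [-3.6, 3.6, 16.9]
finger_gap: 0.0131
```

Emit:
send_rows(series=[0,0,0,0,0,-4,0,0,0,0,0,0,-8,0,0,0,0,0,0,-12,0,0,0,0,0,0,-12,0])

```text
clock: 7.27
tcp_pos: [0.5, -0.3398, 0.0859]
orientation: [0.002, 0.299, 0.954, -0.001]
wrist_force: [-2.9, 4.8, 17.2]
finger_gap: 0.0135
```

```bash
python3 - <<'E'
from h import *
s=get_state();print(s["ft_torque"],s["wrist_force"],s["tcp_pos"],rel(s["tcp_pos"],down(43)))
E
```

```text
[ 1.0150885   0.61570544 -0.01632966] [-2.87998619  4.82795952 17.1870435 ] [ 0.49997366 -0.33984536  0.08590346] [0.000e+00 0.000e+00 0.000e+00 1.000e-02 2.200e-01 1.218e+01]
```

Emit:
send_rows(series=[0,0,0,0,0,-6,0,0,0,0,0,0,-12,0,0,0,0,0,0,-18,0,0,0,0,0,0,-24,0,0,0,0,0,0,-30,0,0,0,0,0,0,-36,0,0,0,0,0,0,-40,0,0,0,0,0,0,-40,0])

```text
clock: 7.93
tcp_pos: [0.5004, -0.3384, 0.0859]
orientation: [0.002, -0.046, 0.999, 0.0]
wrist_force: [-1.3, 8.6, 17.2]
finger_gap: 0.0137
```

Emit:
send_rows(series=[0,0.2,0,0,0,-6,0,0,0.25,0,0,0,-12,0,0,0.25,0,0,0,-18,0,0,0.25,0,0,0,-24,0,0,0.25,0,0,0,-30,0,0,0.25,0,0,0,-36,0,0,0.25,0,0,0,-38,0,0,0.25,0,0,0,-38,0])

```text
clock: 8.6
tcp_pos: [0.4998, -0.3368, 0.0859]
orientation: [0.001, -0.367, 0.93, -0.001]
wrist_force: [-3.0, 6.5, 16.6]
finger_gap: 0.0134
```

```bash
python3 - <<'E'
from h import *
s=get_state();print(s["ft_torque"],s["wrist_force"],s["tcp_pos"],s["joint_pos"].round(2),rel(s["tcp_pos"],down(133)))
E
```

```text
[ 1.32265455  0.54494408 -0.00322218] [-3.04788271  6.47409716 16.55627919] [ 0.49984714 -0.33682796  0.08587199] [-0.73  0.44 -0.13  0.99  0.   -1.48] [ 0.    0.    0.   -0.18  0.08  0.12]
```

Emit:
send_rows(series=[0,0,-0.2,0,0,0,0,0,0,-0.4,0,0,0,0,0,0,-0.6,0,0,0,0,0,0,-0.8,0,0,0,0,0,0,-0.95,0,0,0,0,0,0,-0.95,0,0,0,0])

```text
clock: 9.1
tcp_pos: [0.4998, -0.3368, 0.0941]
orientation: [0.001, -0.367, 0.93, -0.001]
wrist_force: [-0.0, 3.5, 7.6]
finger_gap: 0.0136
```

Emit:
send_rows(series=[0,0,0,0,0,0,0.3,0,0,0,0,0,0,0.6,0,0,0,0,0,0,0.6,0,0,0,0,0,0,0.6])

```text
clock: 9.43
tcp_pos: [0.4988, -0.337, 0.0916]
orientation: [-0.0, -0.366, 0.93, 0.0]
wrist_force: [0.4, -0.2, 0.8]
finger_gap: 0.051
```

Emit:
send_rows(series=[0,0,-4,0,0,0,0.6,0,0,-8,0,0,0,0.6,0,0,-12,0,0,0,1,0,0,-14,0,0,0,1,0,0,-14,0,0,0,1])

```text
clock: 9.85
tcp_pos: [0.501, -0.3388, 0.2378]
orientation: [0.002, -0.366, 0.93, -0.004]
wrist_force: [0.3, 0.2, 1.1]
finger_gap: 0.0839
```

```bash
python3 - <<'E'
from h import *
s=get_state();print(s["wrist_force"],s["tcp_pos"],s["joint_pos"].round(2))
A=read_camera("top")[170:235,395:465];B=read_camera("side")[270:350,280:360]
f=lambda a:cv2.resize(a,(400,400),interpolation=cv2.INTER_CUBIC)
cv2.imwrite("pics/sw3.png",np.hstack([f(A),f(B)]))
E
```

```text
[0.32055928 0.24829482 1.12389617] [ 0.50095133 -0.33884264  0.23783314] [-0.73  0.36  0.13  1.33 -0.   -1.48]
```

View pics/sw3.png

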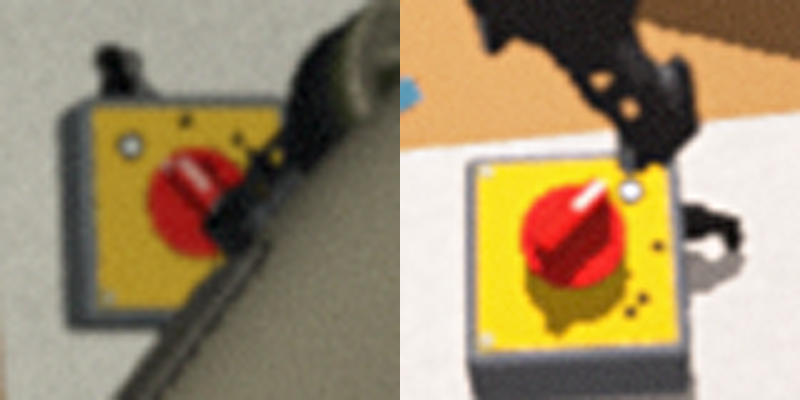

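View 7: the pointer is at the white ring (side crop, line tip at (600,185), ring at (630,190)). The skirt is back at its old height. Next I'll check the tab position with a wireframe overlay.

```bash
python3 - <<'E'
from h import *
im={"top":cv2.imread("pics/top0.png"),"side":cv2.imread("pics/side0.png")}
t=np.radians(30)
def slope(P): # panel coords rel tab centre -> ext frame rel
    return R.from_euler('y',-30,degrees=True).apply(P)
tab=slope(box(.010,.060,-.017,.017))
out=[]
for c,(x,y,w,h) in {"top":(300,140,45,75),"side":(305,170,45,75)}.items():
    s=8; a=cv2.resize(im[c][y:y+h,x:x+w],None,fx=s,fy=s,interpolation=cv2.INTER_CUBIC)
    P=place(tab,0,0,.021)+[.530,.010,.1112]
    p=np.int32((proj(c,P)+.5-[x,y])*s)
    for i in range(8):
        for j in range(i):
            if bin(i^j).count("1")==1: cv2.line(a,tuple(p[i]),tuple(p[j]),(255,255,0),1)
    out.append(a)
cv2.imwrite("pics/tab.png",np.hstack(out))
E
```

```text
(no output)
```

View pics/tab.png

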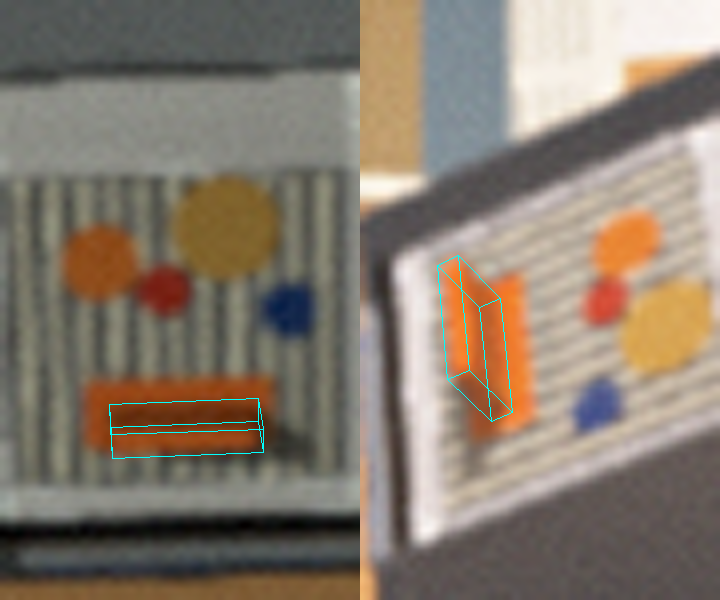

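View 8: the tab is the upright plate on an orange base patch. The overlay made for x=0.530 sits about 2.5 mm too low down the slope, so the tab is at x≈0.533, y≈0.010.

```bash
cat >> h.py <<'E'
def toolR(th,yaw=1.2):
    M=(R.from_euler('z',yaw,degrees=True)*R.from_euler('y',-th,degrees=True)).as_matrix()
    return R.from_matrix(np.array([-M[:,1],-M[:,0],-M[:,2]]).T)
E
python3 - <<'E'
import workcell
from h import *
print([ (k,getattr(workcell,k)) for k in dir(workcell) if 'grip' in k])
print(rel([.4795,.01,.235],toolR(30)))
E
```

```text
[('grip_point_offset', 0.0187)]
[-22.24  26.76  -0.31  28.09 -12.65 -47.07]
```

Emit:
send_rows(series=[-22.2,26.8,-0.3,28.1,-12.6,-47.1,0.6,-22.2,26.8,-0.3,28.1,-12.6,-47.1,0.6,-22.2,26.8,-0.3,28.1,-12.6,-47.1,0.6,-22.2,26.8,-0.3,28.1,-12.6,-47.1,0.6,-22.2,26.8,-0.3,28.1,-12.6,-47.1,0.6,-22.2,26.8,-0.3,28.1,-12.6,-47.1,0.6,-22.2,26.8,-0.3,28.1,-12.6,-47.1,0.6,-22.2,26.8,-0.3,28.1,-12.6,-47.1,0.6,-22.2,26.8,-0.3,28.1,-12.6,-47.1,0.6,-22.2,26.8,-0.3,28.1,-12.6,-47.1,0.6])

```text
clock: 10.78
tcp_pos: [0.4751, 0.014, 0.2314]
orientation: [-0.184, 0.692, -0.675, 0.178]
wrist_force: [-0.9, 0.5, 0.3]
finger_gap: 0.0511
```

Emit:
send_rows(series=[0,0,0,0,0,0,0.6,0,0,0,0,0,0,0.6,0,0,0,0,0,0,0.6])

```text
clock: 11.03
tcp_pos: [0.4788, 0.0096, 0.2342]
orientation: [-0.184, 0.69, -0.676, 0.18]
wrist_force: [-0.0, -0.6, -0.6]
finger_gap: 0.0512
```

```bash
python3 - <<'E'
from h import *
s=get_state();print(s["tcp_pos"],s["joint_pos"].round(2),rel([.4795,.01,.205],toolR(30)),rel([.5395,.01,.1008],toolR(30)))
E
```

```text
[0.47883368 0.00960604 0.2342377 ] [-0.23 -0.29 -0.7   0.65  0.12 -1.78] [-0.04  1.4   2.57  0.16 -0.01 -0.06] [ 9.000e-02  1.380e+00  1.459e+01  1.600e-01 -1.000e-02 -6.000e-02]
```

Emit:
send_rows(series=[0,1.4,3,0.2,0,0,0.6,0,1.4,6,0.2,0,0,0.6,0.1,1.4,9,0.2,0,0,0.6,0.1,1.4,10.6,0.2,0,0,0.6,0.1,1.4,10.6,0.2,0,0,0.6,0.1,1.4,10.6,0.2,0,0,0.6])

```text
clock: 11.53
tcp_pos: [0.5188, 0.0096, 0.1345]
orientation: [-0.185, 0.69, -0.676, 0.18]
wrist_force: [-0.1, 0.2, 0.5]
finger_gap: 0.0514
```

```bash
python3 - <<'E'
from h import *
s=get_state();print(s["tcp_pos"],rel([.5395,.01,.1008],toolR(30)))
f=lambda a:cv2.resize(a,(400,480),interpolation=cv2.INTER_CUBIC)
A=read_camera("top")[130:214,290:360];B=read_camera("side")[155:239,290:360]
cv2.imwrite("pics/g1.png",np.hstack([f(A),f(B)]))
E
```

```text
[0.51881468 0.00956705 0.13452079] [ 0.   -0.11  3.95  0.09  0.02 -0.09]
```

View pics/g1.png

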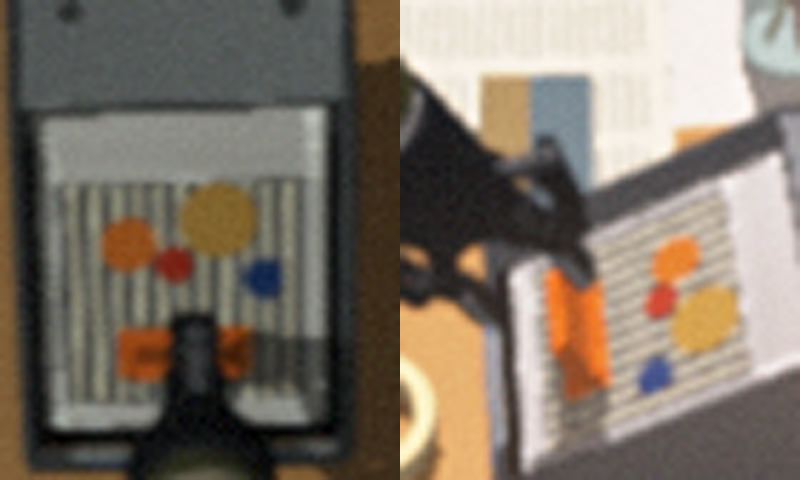

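View 9: the fingers straddle the tab (side: upper finger tip at (580,275), lower at (500,300), tab at (565,330)). Laterally they are close to the middle.

Emit:
send_rows(series=[0,-0.1,1.5,0,0,0,0.6,0,-0.1,3,0,0,0,0.6,0,-0.1,3.9,0,0,0,0.6,0,-0.1,3.9,0,0,0,0.6,0,-0.1,3.9,0,0,0,0.6])

```text
clock: 12.05
tcp_pos: [0.5399, 0.0107, 0.1037]
orientation: [-0.186, 0.69, -0.675, 0.182]
wrist_force: [0.1, 0.5, -0.7]
finger_gap: 0.051
```

Emit:
send_rows(series=[0,0,0,0,0,0,0.4,0,0,0,0,0,0,0.3,0,0,0,0,0,0,0.2,0,0,0,0,0,0,0.15,0,0,0,0,0,0,0.12,0,0,0,0,0,0,0.1,0,0,0,0,0,0,0,0,0,0,0,0,0,0], newtons=40)

```text
clock: 12.72
tcp_pos: [0.5385, 0.011, 0.1023]
orientation: [-0.185, 0.69, -0.676, 0.181]
wrist_force: [-8.8, -1.0, 5.4]
finger_gap: 0.0095
```

```bash
python3 - <<'E'
from h import *
s=get_state();print(s["tcp_pos"],s["wrist_force"],s["ft_torque"],rel([.5395,.01,.1008],toolR(30)),q2R(s["orientation"]).inv().apply(s["wrist_force"]))
E
```

```text
[0.5385364  0.01102489 0.10229307] [-8.79150829 -0.95415885  5.38586706] [-0.06055735  1.28102905 -0.07679563] [ 0.1  -0.01  0.18 -0.01  0.03 -0.  ] [ 0.76512805  4.93394721 -9.07079628]
```

Emit:
send_rows(series=[0,0.05,-0.08,0,0,0,0,0,0.1,-0.15,0,0,0,0,0,0.1,-0.15,0,0,0,0,0,0.1,-0.15,0,0,0,0], newtons=60)

```text
clock: 13.05
tcp_pos: [0.5379, 0.011, 0.1032]
orientation: [-0.186, 0.69, -0.676, 0.181]
wrist_force: [0.1, -0.1, -2.3]
finger_gap: 0.0089
```

```bash
python3 - <<'E'
from h import *
s=get_state();p=s["tcp_pos"];print(p,s["wrist_force"],s["ft_torque"],q2R(s["orientation"]).inv().apply(s["wrist_force"]))
L=np.array([.650,p[1],.150]); Ry=lambda a:R.from_euler('y',a,degrees=True)
r=p-L; R0=q2R(s["orientation"])
for a in range(3,31,3):
    t=L+Ry(a).apply(r)+[0,0,.001*a/30]
    print(a,R0.inv().apply(t-p)*100, np.degrees((R0.inv()*Ry(a)*R0).as_rotvec()).round(2))
E
```

```text
[0.53786034 0.01098026 0.10322554] [ 0.05795837 -0.14920845 -2.32039584] [-0.09055326  0.9044809  -0.08139419] [0.15167224 1.11575707 2.03517589]
3 [-0.0052719  -0.10394155 -0.63701037] [-3.   -0.06  0.03]
6 [-0.00987348 -0.24062866 -1.26798833] [-6.   -0.11  0.07]
9 [-0.01379215 -0.40970044 -1.89122815] [-9.   -0.17  0.1 ]
12 [-0.01701718 -0.61070719 -2.50504527] [-12.    -0.22   0.14]
15 [-0.01953975 -0.84311173 -3.10778098] [-15.    -0.28   0.17]
18 [-0.02135296 -1.10629077 -3.69780695] [-18.    -0.33   0.2 ]
21 [-0.02245186 -1.39953671 -4.27352966] [-21.    -0.39   0.24]
24 [-0.02283343 -1.72205952 -4.83339483] [-23.99  -0.44   0.27]
27 [-0.02249667 -2.07298893 -5.37589162] [-26.99  -0.5    0.3 ]
30 [-0.0214425 -2.4513768 -5.8995568] [-29.99  -0.55   0.34]
```

Emit:
send_rows(series=[0,-0.03,-0.21,-1,0,0,0,-0.01,-0.1,-0.64,-3,-0.06,0.03,0,-0.01,-0.17,-0.95,-4.5,-0.08,0.05,0,-0.01,-0.24,-1.27,-6,-0.11,0.07,0,-0.01,-0.41,-1.89,-9,-0.17,0.1,0,-0.02,-0.61,-2.51,-12,-0.22,0.14,0,-0.02,-0.84,-3.11,-15,-0.28,0.17,0,-0.02,-0.84,-3.11,-15,-0.28,0.17,0])

```text
clock: 13.72
tcp_pos: [0.5331, 0.0104, 0.1369]
orientation: [-0.097, 0.708, -0.694, 0.091]
wrist_force: [1.6, -0.2, -2.6]
finger_gap: 0.009
```

```bash
cat > sw.py <<'E'
from h import *
s=get_state();p=s["tcp_pos"];R0=q2R(s["orientation"])
M=R0.as_matrix(); th=np.degrees(np.arcsin(M[0,2]))
print(p,"theta",th,s["wrist_force"],s["ft_torque"],R0.inv().apply(s["wrist_force"]),s["finger_gap"])
L=np.array([.650,p[1],.150]); Ry=lambda a:R.from_euler('y',a,degrees=True)
r=p-L; print("panel coords of tcp rel ledge",Ry(th).apply(r))
for a in (3,6,9,12,15,th):
    t=L+Ry(a).apply(r)+[0,0,.001*a/30]
    print(round(a,1),(R0.inv().apply(t-p)*100).round(2), np.degrees((R0.inv()*Ry(a)*R0).as_rotvec()).round(2))
E
python3 sw.py
```

```text
[0.53310115 0.01044436 0.13688582] theta 15.276013478053311 [ 1.61326683 -0.22689181 -2.61403179] [-0.03798345  0.4059339  -0.03814444] [ 0.2744032  -0.86254493  2.94414522] 0.00898612454856002
panel coords of tcp rel ledge [-0.11622374  0.          0.01814842]
3 [-0.   -0.11 -0.62] [-3.   -0.06  0.03]
6 [-0.01 -0.26 -1.22] [-6.   -0.11  0.06]
9 [-0.01 -0.44 -1.82] [-9.   -0.17  0.1 ]
12 [-0.01 -0.64 -2.42] [-12.    -0.22   0.13]
15 [-0.02 -0.88 -2.99] [-15.    -0.28   0.16]
15.3 [-0.02 -0.9  -3.05] [-15.27  -0.28   0.16]
```

Emit:
send_rows(series=[0,0,0,0,0,0,0,0,0,0,0,0,0,0,0,0,0,0,0,0,0])

```text
clock: 13.97
tcp_pos: [0.5293, 0.0111, 0.1339]
orientation: [-0.096, 0.708, -0.694, 0.09]
wrist_force: [2.8, 0.7, -2.7]
finger_gap: 0.0093
```

```bash
python3 sw.py
```

```text
[0.52928704 0.01112961 0.13390063] theta 15.137994550824185 [ 2.75949243  0.69681483 -2.73741003] [0.05557336 0.09408177 0.02630313] [-0.62219659 -1.96046951  3.37093366] 0.009349345587245957
panel coords of tcp rel ledge [-0.12072845  0.          0.01598284]
3 [-0.01 -0.1  -0.64] [-3.   -0.05  0.03]
6 [-0.01 -0.24 -1.27] [-6.   -0.11  0.07]
9 [-0.01 -0.41 -1.9 ] [-9.   -0.16  0.1 ]
12 [-0.02 -0.61 -2.51] [-12.    -0.22   0.14]
15 [-0.02 -0.84 -3.12] [-15.    -0.27   0.17]
15.1 [-0.02 -0.85 -3.15] [-15.13  -0.28   0.18]
```

Emit:
send_rows(series=[0,-0.07,-0.2,-1,0,0,0,-0.01,-0.13,-0.64,-3,-0.05,0.03,0,-0.01,-0.2,-0.95,-4.5,-0.08,0.05,0,-0.01,-0.29,-1.27,-6,-0.11,0.07,0,-0.01,-0.46,-1.9,-9,-0.17,0.1,0,-0.02,-0.66,-2.51,-12,-0.22,0.14,0,-0.02,-0.8,-2.9,-14,-0.26,0.16,0,-0.02,-0.89,-3.12,-15,-0.27,0.17,0,-0.02,-0.89,-3.12,-15,-0.27,0.17,0,-0.02,-0.89,-3.12,-15,-0.27,0.17,0])

```text
clock: 14.8
tcp_pos: [0.5306, 0.0109, 0.1666]
orientation: [-0.005, 0.714, -0.701, -0.003]
wrist_force: [2.3, -0.1, -2.4]
finger_gap: 0.0091
```

```bash
python3 sw.py
```

```text
[0.5306401  0.01087225 0.16656345] theta 0.19233603205616429 [ 2.34863132 -0.08234082 -2.3810295 ] [-0.04728538 -0.52589358 -0.02235237] [ 0.15152348 -2.33824614  2.38784342] 0.009113175079684902
panel coords of tcp rel ledge [-0.11930363  0.          0.01696404]
3 [-0.01 -0.11 -0.63] [-3.   -0.05  0.03]
6 [-0.01 -0.24 -1.26] [-6.   -0.11  0.07]
9 [-0.01 -0.41 -1.88] [-9.   -0.16  0.1 ]
12 [-0.02 -0.61 -2.48] [-12.    -0.22   0.13]
15 [-0.02 -0.85 -3.08] [-15.    -0.27   0.17]
0.2 [-0.   -0.01 -0.04] [-0.19 -0.    0.  ]
```

Emit:
send_rows(series=[0,-0.1,-0.1,0,0,0,0,0,-0.15,-0.3,0,0,0,0,0,-0.15,-0.5,0,0,0,0,0,-0.15,-0.7,0,0,0,0,0,-0.15,-0.9,0,0,0,0,0,-0.15,-1.1,0,0,0,0,0,-0.15,-1.2,0,0,0,0,0,-0.15,-1.2,0,0,0,0,0,-0.15,-1.2,0,0,0,0])

```text
clock: 15.55
tcp_pos: [0.5317, 0.0108, 0.1791]
orientation: [-0.005, 0.714, -0.701, -0.003]
wrist_force: [0.1, -0.7, -2.3]
finger_gap: 0.009
```

```bash
python3 sw.py | head -2;python3 - <<'E'
from h import *
f=lambda a:cv2.resize(a,(400,480),interpolation=cv2.INTER_CUBIC)
A=read_camera("top")[130:214,290:360];B=read_camera("side")[145:229,310:380]
cv2.imwrite("pics/g2.png",np.hstack([f(A),f(B)]))
E
```

```text
[0.5316991  0.01080035 0.17912579] theta 0.10924662885987355 [ 0.06820065 -0.71893363 -2.32387791] [-0.0427145   0.15280284 -0.033618  ] [ 0.74567216 -0.05016366  2.31589768] 0.009012233190508437
panel coords of tcp rel ledge [-0.11824515  0.          0.0293513 ]
```

View pics/g2.png

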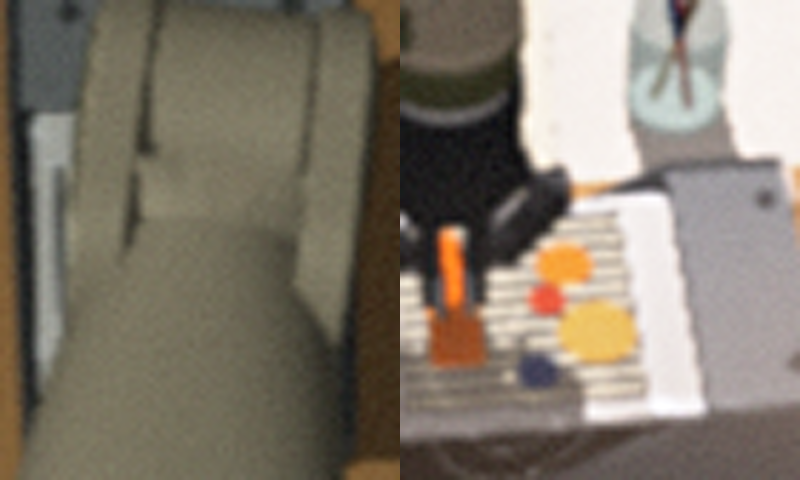

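View 10: the panel is level and held by the tab at crop (455,270), with its head still under the cap at x≈690. The reading of 2.3 N downward is the panel's weight alone, so it hangs free.

Emit:
send_rows(series=[0,0.3,0,0,0,0,0,0,0.8,0,0,0,0,0,0,1.4,0,0,0,0,0,0,2.1,0,0,0,0,0,0,2.9,0,0,0,0,0,0,3.7,0,0,0,0,0,0,4.5,0,0,0,0,0,0,5.2,0,0,0,0,0,0,5.6,0,0,0,0,0,0,5.6,0,0,0,0])

```text
$.series: bad value
```

```bash
cat > lay.py <<'E'
from h import *
s=get_state(); print(s["tcp_pos"],s["wrist_force"],s["finger_gap"],s["joint_pos"].round(2))
# panel origin rel tcp in level panel coords: ledge at panel x 68.5 -> tcp at panel (-52,?,14.5..16)
N=np.array([.4785,.336,.002]); th=3.4; yaw=-2.4
Rp=R.from_euler('z',yaw,degrees=True)*R.from_euler('y',-th,degrees=True)
def tcp(h): # h clearance of the lower edge; tcp in panel (-.0525,0,.0155)
    c=N+[0,0,h+.005]   # origin (underside centre) about 5.8mm above paper when resting
    return c+Rp.apply([-.0525,0,.0155])
for h in(.2,.1,.03,.008,.002,0): print(h,tcp(h).round(4),rel(tcp(h),toolR(th,yaw)))
print("up",rel([.48,.011,.27],toolR(0)), "z now panel underside",s["tcp_pos"][2]-.0155)
E
python3 lay.py
```

```text
[0.53161864 0.01082853 0.17896083] [ 0.34997382 -0.5747966  -2.9539013 ] 0.009004367558901485 [-0.14  0.25 -0.17  1.15  0.01 -1.73]
0.2 [0.4252 0.3382 0.2194] [-32.97  10.03  -3.69   3.31   0.74   3.43]
0.1 [0.4252 0.3382 0.1194] [-32.86  10.05   6.31   3.31   0.74   3.43]
0.03 [0.4252 0.3382 0.0494] [-32.78  10.06  13.31   3.31   0.74   3.43]
0.008 [0.4252 0.3382 0.0274] [-32.76  10.07  15.51   3.31   0.74   3.43]
0.002 [0.4252 0.3382 0.0214] [-32.75  10.07  16.11   3.31   0.74   3.43]
0 [0.4252 0.3382 0.0194] [-32.75  10.07  16.31   3.31   0.74   3.43]
up [-0.21  5.14 -9.11 -0.1   0.64 -0.15] z now panel underside 0.16346083064921924
```

The last row was one number short, so I'm resending.

Emit:
send_rows(series=[0,0.3,0,0,0,0,0,0,0.8,0,0,0,0,0,0,1.4,0,0,0,0,0,0,2.1,0,0,0,0,0,0,2.9,0,0,0,0,0,0,3.7,0,0,0,0,0,0,4.5,0,0,0,0,0,0,5.2,0,0,0,0,0,0,5.6,0,0,0,0,0,0,5.6,0,0,0,0,0])

```text
clock: 16.48
tcp_pos: [0.4746, 0.0099, 0.1791]
orientation: [-0.004, 0.714, -0.701, -0.003]
wrist_force: [0.9, 0.2, -3.5]
finger_gap: 0.0093
```

Emit:
send_rows(series=[0,0,-0.5,0,0,0,0,0,0,-1.5,0,0,0,0,0,0,-3,0,0,0,0,0,0,-4.5,0,0,0,0,0,0,-6,0,0,0,0,0,0,-7.5,0,0,0,0,0,0,-8.5,0,0,0,0,0,0,-9,0,0,0,0,0,0,-9,0,0,0,0])

```text
clock: 17.23
tcp_pos: [0.4765, 0.0087, 0.2704]
orientation: [-0.005, 0.714, -0.701, -0.002]
wrist_force: [-0.8, -0.6, -3.7]
finger_gap: 0.009
```

```bash
python3 lay.py
```

```text
[0.4764996  0.00866951 0.27043613] [-0.84460093 -0.63249316 -3.69388226] 0.009034141121781152 [-0.16  0.11 -0.12  1.34  0.01 -1.75]
0.2 [0.4252 0.3382 0.2194] [-32.99   4.55   5.44   3.15   0.72   3.43]
0.1 [0.4252 0.3382 0.1194] [-32.88   4.59  15.44   3.15   0.72   3.43]
0.03 [0.4252 0.3382 0.0494] [-32.81   4.63  22.44   3.15   0.72   3.43]
0.008 [0.4252 0.3382 0.0274] [-32.78   4.64  24.64   3.15   0.72   3.43]
0.002 [0.4252 0.3382 0.0214] [-32.78   4.64  25.24   3.15   0.72   3.43]
0 [0.4252 0.3382 0.0194] [-32.78   4.64  25.44   3.15   0.72   3.43]
up [-0.23 -0.35  0.05 -0.27  0.61 -0.15] z now panel underside 0.2549361317211709
```

Emit:
send_rows(series=[-0.8,0.1,0,0,0,0,0,-2.5,0.3,0,0.3,0,0.3,0,-5,0.6,0,0.6,0,0.6,0,-8,1,0,1,0.2,1,0,-11,1.5,0,1.4,0.3,1.3,0,-14,2,0,1.7,0.4,1.7,0,-17,2.4,0,2,0.4,2,0,-20,2.8,0,2.3,0.5,2.4,0,-23,3.2,0,2.6,0.6,2.7,0,-26,3.6,0,2.8,0.6,3,0])

```text
clock: 18.07
tcp_pos: [0.4332, 0.2698, 0.2706]
orientation: [0.017, -0.695, 0.719, -0.017]
wrist_force: [0.2, -0.1, -3.1]
finger_gap: 0.0088
```

Emit:
send_rows(series=[-3,0.4,0,0.2,0.1,0.2,0,-5,0.8,0.5,0.3,0.1,0.4,0,-6.5,1,1.5,0.3,0.1,0.4,0,-7,1,3,0.3,0.1,0.4,0,-7,1,5,0.3,0.1,0.4,0,-7,1,7,0.3,0.1,0.4,0,-7,1,9,0.3,0.1,0.4,0,-7,1,10,0.3,0.1,0.4,0,-7,1,10,0.3,0.1,0.4,0,-7,1,10,0.3,0.1,0.4,0])

```text
clock: 18.9
tcp_pos: [0.4314, 0.3383, 0.1709]
orientation: [0.018, -0.692, 0.721, -0.02]
wrist_force: [-0.2, 0.8, -1.4]
finger_gap: 0.0089
```

```bash
python3 lay.py; python3 - <<'E'
from h import *
c=lambda n,x,y:cv2.resize(read_camera(n)[y:y+120,x:x+120],(400,400),interpolation=cv2.INTER_CUBIC)
cv2.imwrite("pics/n1.png",np.hstack([c("top",165,160),c("side",245,110)]))
E
```

```text
[0.43143642 0.33827696 0.17087402] [-0.22903017  0.80943399 -1.41295942] 0.008923109441870082 [ 0.53  0.25 -0.19  1.09 -0.03 -1.  ]
0.2 [0.4252 0.3382 0.2194] [ 0.03  0.36 -4.87  0.32 -0.02  0.03]
0.1 [0.4252 0.3382 0.1194] [ 0.03  0.9   5.11  0.32 -0.02  0.03]
0.03 [0.4252 0.3382 0.0494] [ 0.03  1.27 12.1   0.32 -0.02  0.03]
0.008 [0.4252 0.3382 0.0274] [ 0.03  1.39 14.3   0.32 -0.02  0.03]
0.002 [0.4252 0.3382 0.0214] [ 0.02  1.42 14.9   0.32 -0.02  0.03]
0 [0.4252 0.3382 0.0194] [ 0.02  1.43 15.1   0.32 -0.02  0.03]
up [32.5  -6.73 -9.55 -3.08 -0.12 -3.57] z now panel underside 0.15537401572697374
```

View pics/n1.png

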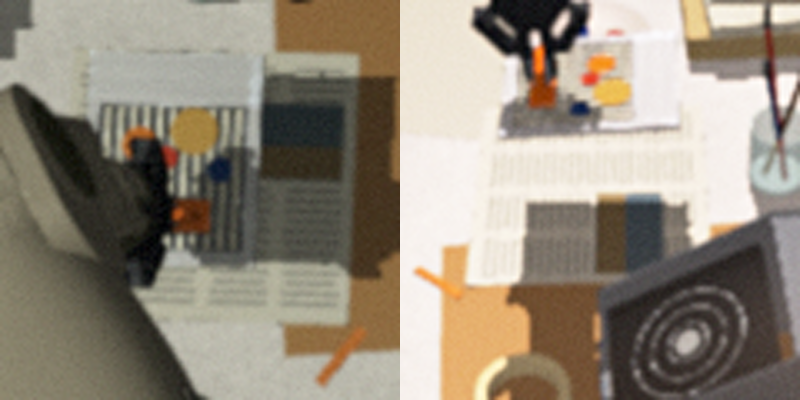

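View 11: the panel hangs level above the paper, tab up, and the shift it shows from the paper's centre is what parallax at this height gives.

Emit:
send_rows(series=[0,0.2,1,0.3,0,0,0,0,0.4,3,0.3,0,0,0,0,0.7,5.5,0.3,0,0,0,0,0.9,8,0.3,0,0,0,0,1.1,10,0.3,0,0,0,0,1.25,11.7,0.3,0,0,0,0,1.33,13,0.3,0,0,0,0,1.38,13.7,0.3,0,0,0,0,1.4,14.1,0.3,0,0,0,0,1.4,14.1,0.3,0,0,0])

```text
clock: 19.83
tcp_pos: [0.4265, 0.339, 0.0302]
orientation: [0.022, -0.692, 0.721, -0.022]
wrist_force: [-0.3, 0.1, -2.6]
finger_gap: 0.009
```

Emit:
send_rows(series=[0,0,0,0,0,0,0,0,0,0,0,0,0,0,0,0,0,0,0,0,0])

```text
clock: 20.08
tcp_pos: [0.4269, 0.3392, 0.031]
orientation: [0.022, -0.692, 0.721, -0.022]
wrist_force: [-0.1, 0.5, -3.0]
finger_gap: 0.0092
```

```bash
python3 lay.py
```

```text
[0.42688919 0.33923753 0.03103766] [-0.10882025  0.52963113 -2.98627311] 0.00915249369727746 [ 0.54  0.37 -0.41  0.74 -0.03 -0.99]
0.2 [0.4252 0.3382 0.2194] [  0.07  -1.02 -18.81  -0.19   0.1    0.02]
0.1 [0.4252 0.3382 0.1194] [ 0.09 -0.39 -8.83 -0.19  0.1   0.02]
0.03 [0.4252 0.3382 0.0494] [ 0.1   0.05 -1.84 -0.19  0.1   0.02]
0.008 [0.4252 0.3382 0.0274] [ 0.11  0.19  0.36 -0.19  0.1   0.02]
0.002 [0.4252 0.3382 0.0214] [ 0.11  0.22  0.96 -0.19  0.1   0.02]
0 [0.4252 0.3382 0.0194] [ 0.11  0.24  1.16 -0.19  0.1   0.02]
up [ 3.253e+01 -8.150e+00 -2.349e+01 -3.590e+00 -1.000e-02 -3.570e+00] z now panel underside 0.015537660238854334
```

Emit:
send_rows(series=[0,0.1,0.3,0,0,0,0,0,0.15,0.6,0,0,0,0,0,0.2,0.8,0,0,0,0,0,0.2,0.9,0,0,0,0,0,0.2,0.9,0,0,0,0,0,0.2,0.9,0,0,0,0])

```text
clock: 20.58
tcp_pos: [0.4245, 0.3388, 0.0207]
orientation: [0.021, -0.692, 0.721, -0.022]
wrist_force: [-0.1, 0.0, -2.7]
finger_gap: 0.0087
```

Emit:
send_rows(series=[0,0,0.1,0,0,0,0,0,0,0.2,0,0,0,0,0,0,0.2,0,0,0,0,0,0,0.2,0,0,0,0])

```text
clock: 20.92
tcp_pos: [0.4248, 0.3388, 0.0188]
orientation: [0.021, -0.692, 0.721, -0.022]
wrist_force: [1.0, -0.5, -2.5]
finger_gap: 0.009
```

Emit:
send_rows(series=[0,0,0.1,0,0,0,0,0,0,0.2,0,0,0,0,0,0,0.2,0,0,0,0,0,0,0.2,0,0,0,0])

```text
clock: 21.25
tcp_pos: [0.425, 0.3389, 0.0181]
orientation: [0.022, -0.692, 0.721, -0.022]
wrist_force: [-3.2, -3.7, 7.1]
finger_gap: 0.0087
```

Emit:
send_rows(series=[0,0,-0.06,0,0,0,0,0,0,-0.06,0,0,0,0,0,0,-0.06,0,0,0,0], newtons=20)

```text
clock: 21.5
tcp_pos: [0.4251, 0.3389, 0.0181]
orientation: [0.022, -0.692, 0.721, -0.022]
wrist_force: [-3.0, -1.6, 6.8]
finger_gap: 0.009
```

```bash
python3 sw.py|head -1
```

```text
[0.42508359 0.33894164 0.01812383] theta 3.530509712119178 [-2.97163679 -1.60608659  6.84806778] [-0.18303242  0.55766777 -0.08110685] [ 1.72059211  2.47531245 -7.01559425] 0.00901108465958944
```

Emit:
send_rows(series=[0,0,-0.08,0,0,0,0,0,0,-0.08,0,0,0,0,0,0,-0.08,0,0,0,0.14,0,0,-0.08,0,0,0,0.2,0,0,-0.08,0,0,0,0.3,0,0,-0.08,0,0,0,0.5,0,0,-0.08,0,0,0,0.6,0,0,-0.08,0,0,0,0.6])

```text
clock: 22.17
tcp_pos: [0.4249, 0.3388, 0.0183]
orientation: [0.021, -0.692, 0.721, -0.022]
wrist_force: [0.0, 0.1, 0.9]
finger_gap: 0.0513
```

Emit:
send_rows(series=[0,0,-1,0,0,0,0.6,0,0,-3,0,0,0,0.6,0,0,-6,0,0,0,0.6,0,0,-10,0,0,0,0.6,0,0,-14,0,0,0,0.6,0,0,-18,0,0,0,0.6,0,0,-22,0,0,0,0.6,0,0,-22,0,0,0,0.6,0,0,-22,0,0,0,0.6])

```text
clock: 22.92
tcp_pos: [0.4129, 0.3403, 0.2419]
orientation: [0.025, -0.692, 0.721, -0.023]
wrist_force: [-0.9, -0.3, -0.4]
finger_gap: 0.0515
```

Emit:
send_rows(series=[4,2,-1,0,0,0,0.6,8,4,-1,0,0,0,0.6,12,6,-1,0,0,0,0.6,16,8,-1,0,0,0,0.6,20,8,-1,0,0,0,0.6,24,8,-1,0,0,0,0.6,28,8,-1,0,0,0,0.6,30,8,-1,0,0,0,0.6,30,8,-1,0,0,0,0.6,30,8,-1,0,0,0,0.6])

```text
clock: 23.75
tcp_pos: [0.3179, 0.0415, 0.2419]
orientation: [0.021, -0.69, 0.723, -0.021]
wrist_force: [0.2, 0.4, 0.2]
finger_gap: 0.0506
```

```bash
python3 - <<'E'
from h import *
s=get_state();print(s["clock"],s["tcp_pos"],s["wrist_force"])
T=read_camera("top");S=read_camera("side")
c=lambda a,x,y,w,h:cv2.resize(a[y:y+h,x:x+w],(400,400),interpolation=cv2.INTER_CUBIC)
cv2.imwrite("pics/fin.png",np.vstack([np.hstack([c(T,165,160,120,120),c(S,245,110,120,120)])]))
d=silhouettes("top","filter")
for e in d[:2]:
    r=cv2.minAreaRect(np.argwhere(e["pixels"])[:,::-1].astype(np.float32)); b=cv2.boxPoints(r)
    P=unproj("top",b,.014)[:,:2]; print(round(e["p"],2),P.mean(0),[np.linalg.norm(P[i]-P[i-1]).round(3) for i in range(4)])
E
```

```text
23.75 [0.31787107 0.04153995 0.2419408 ] [0.19726725 0.42778752 0.21948312]
0.76 [0.47756092 0.33777445] [np.float64(0.161), np.float64(0.196), np.float64(0.164), np.float64(0.195)]
```

View pics/fin.png

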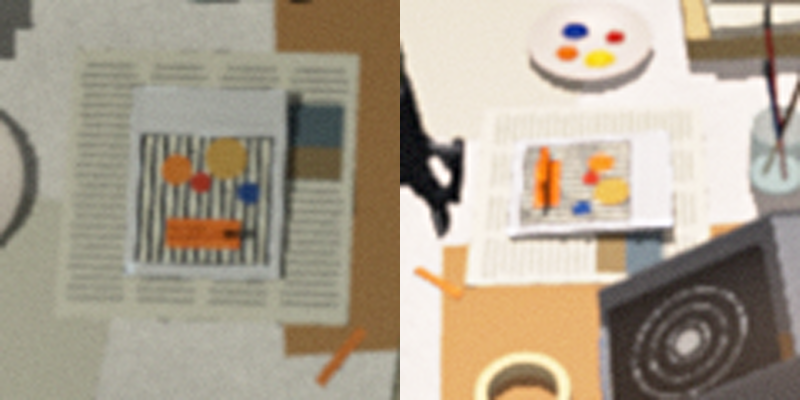

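View 12: the panel lies in the middle of the paper, tab up. Its centre measures (0.478, 0.338) against (0.477, 0.336) for the paper, and the arm is clear.

```bash
python3 -c "
from workcell import *
print(hand_in())"
```

```text
the job is handed in; nothing more can be done
None
```

The extractor is switched off, and the filter panel lies in the middle of the newspaper, tab upwards. The job was handed in at about 24 s of the 64 s allowed.

- **Switch:** I pressed the knob until the force began rising steeply, at about 17 N and roughly 10 mm down. Held there, it turned 90° anticlockwise to the white ring with almost no twisting moment, and I let it up before opening the fingers. The picture then showed the pointer at the ring and the knob back at its old height.
- **Panel:** I gripped the tab and swung the panel level about the ledge. I then lifted it about 13 mm, drew it 56 mm out and carried it over. During the swing, lift and draw the wrist force stayed under about 5 N. It touched down with about 7 N upward on the wrist, and I released it after easing off.
- **Last checks:** The panel's centre measured (0.478, 0.338) against (0.477, 0.336) for the newspaper. The tape, jar and palette look unmoved and the arm is touching nothing.
- **Did not agree, or not checked:**
  - The newspaper detections were wrong, so I read its corners by hand from the picture.
  - The cameras placed the knob 2–3 mm off from where the grip felt it, so I adjusted for that.
  - I did not re-measure the bottle, tubes, paint pot or sponge at the end; the arm never went low near them.

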